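# Reset the tripped lamp controller

### The job

The fibre lamp has tripped: with the fingertips push the orange hood on the black lamp controller fully open, reach down into the well it uncovers and press the red reset key all the way down, holding it down for about a second, then push the hood fully shut again. Only touch and push, grasp nothing: leave the dish, the bottle and the screwdriver where they are, and do not press the blue key of the grey laser driver.

Things in the scene. Friction and masses are not known exactly. Their poses are not given: they have to be found in the camera images.
- lamp_box: Black lamp controller, fixed to the table: 130 mm along its x, 240 mm along its y, top face 70 mm above the table. Origin at the centre of its underside. It has a rectangular well sunk in its top, 60 mm along the box's x by 42 mm along its y, 45 mm deep, centred at x = 0, y = -60 mm in the box's frame. Two 4 mm high, 6 mm wide rails run along y on its top at x = -55 and +55 mm.
- hood (a joint): Orange sliding hood of the lamp controller, m: 0 = fully shut (over the well), 0.085 = fully open, at its stop. It slides along the box's +y to open, with about 2 N of friction, and stays where it is left. It cannot be lifted. At the start it is shut or up to 20 mm open.
- hood_top (a point): Centre of the hood's top face, 87 mm above the table; moves with the hood. The hood is a solid slab, 96 mm by 96 mm (too wide to grasp) and 16 mm tall, with 1 mm of air under it; its two upright end faces lie 48 mm from this point along the box's -y (push here to open) and +y (push here to shut). At joint 0 this point is at x = 0, y = -60 mm in the box's frame.
- reset_key (a joint): Red reset key, m: 0 = up, 0.006 = fully down. Sprung: it starts to move at about 2.5 N, is fully down at 5.5 N and comes up again by itself.
- reset_key_top (a point): Centre of the top of the red key, a round cap 26 mm across in the middle of the lamp controller's well; 45 mm above the table when up, that is 25 mm below the box's top face. It moves straight down when pressed.
- driver_box: Grey laser driver, fixed to the table, to be left alone: 120 mm along its x, 200 mm along its y, top face 70 mm above the table, with a 12 mm high aluminium stud at y = +60 mm. Origin at the centre of its underside. It has a rectangular well sunk in its top, 60 mm along the box's x by 42 mm along its y, 45 mm deep, always open, centred at x = 0, y = -50 mm, with a blue key in it.
- laser_key (a joint): Blue key of the laser driver, m: 0 = up, 0.006 = fully down; sprung like the red one. Not to be pressed.
- dish_mid (a point): Centre (half-way up) of a loose, clear petri dish, 84 mm across, 15 mm high, open side up; leave it alone.
- bottle_mid (a point): Centre (half-way up) of a loose, upright amber bottle, 40 mm across, 75 mm high; leave it alone.
- driver_tool_grip (a point): Middle of the handle of a loose yellow-handled screwdriver, 170 mm long, lying on the table; leave it alone.

How it is judged:
By the outcome, as a careful person would: the job done as asked, in the order asked, and still so for the second after the job is handed in, with the robot touching nothing.
It also fails if it takes over 51 s, if anything falls off the work surface, if the arm or the gripper's body presses on something with over 40 N, if the wrist force passes 120 N, or if a joint passes its speed limit or range.

### The arm

A 6-joint arm with a two-finger parallel gripper is mounted at the origin on the work surface. World frame = base frame: x ahead of the robot, y to its left, z up, the work surface at z = 0. Lengths are in m, angles in rad, forces in N, time in s.
With the tool pointing down it reaches from about 0.35 to 0.775 m from the base axis. Payload 7.3 kg.
Tool frame: the origin (TCP) lies midway between the tips of the shut fingers; the grasp point (between the pads) lies 19 mm behind it; z points along the fingers, y is the line along which they close (so a half turn about z gives the same grasp; the last joint's range is limited). The gripper opens to 92 mm and grips with 3 to 60 N. Pads are 19 mm wide; open, the fingers measure 130 mm over their backs; the gripper's body (75 mm by 190 mm) begins 47 mm behind the grasp point.
Start: joints at [-1.27, 0.342, 1.524, -0, 1.275, -0.146], TCP at [0.227, -0.473, 0.227] pointing down, gripper open.
Joint ranges: [-2.53, 2.53], [-0.77, 2.02], [0.04, 2.7], [-1, 4.14], [0.28, 2.66], [-3.11, 3.11]. Speed limits (rad/s): [2.57, 2.57, 3.14, 3.14, 3.14, 3.14].

### API

Orientations are given as a unit quaternion [x, y, z, w].
In Python, from workcell import ctrl, capture, camera_info gives the robot as it stands. The module is installed in compiled form; this text tells all that it offers.
- The arm moves only by the shell command python3 -m inch 'ROWS'. ROWS is JSON, a list of rows, each a list of 7 numbers: the shift along the tool's x, y, z in cm, then the turn, a rotation vector about the tool's x, y, z in degrees, then the closure, from 0 (fully open) to 1 (shut). In form: [[tx, ty, tz, rx, ry, rz, jaw], ...]. A call has 1 to 10 rows; each row shifts and turns the commanded pose from where the row before left it, along the tool's axes as they then stand; what a row does not reach is not made up. A row lasts 1/8 s, in which the tool goes at most 62.5 mm and 10.7 degrees, less where a joint would pass 70% of its speed; a pose out of reach is approached as far as the arm can. A call is refused whole if a number of a shift passes 6.25 or a number of a turn 10.7, either way. A call with a gripper value outside its range is refused whole. The fingers move at their own pace and stop on an object; the grip force is fixed at half the most. Time passes only in rows, so rows that do not move let the fingers close. It gives the time, the measured TCP pose, the force, the opening and the grip force at its end, in the units of the state.
- ctrl.get_state(): the state, without advancing time (a new reading comes with each control period).
- capture(name): name is "scene" or "top"; returns (picture, depth): 480x640x3 uint8, blue, green, red; 480x640 float32, m along the optical axis (not along the pixel's ray), 0 where there is no reading.
- camera_info(name): a dict with "mtx" (3x3 intrinsics, pixels), "k1" (the pictures are not rectified: a ray, as slopes to the right and down, at radius r is drawn at 1 + k1 r^2 times it, then the intrinsics apply), "cam_to_world" (4x4, takes a point from camera to world coordinates). Camera axes: x right, y up, looking along -z (the intrinsics and any distortion apply to the point x, -y, -z); pixel columns grow to the right and rows downward; lengths in m; the calibration is good to about 2 mm. A picture is of the moment at which its call begins. camera_info takes no time and is no camera call.
- ctrl.job_done(): hands the job in; it is judged then, once.
The state is a dict: "clock": time; "joints": joint angles; "qvel": joint speeds; "joint_efforts": joint torques, N m; "position": TCP position; "orientation": TCP orientation; "ft_force": force on the tool from outside, world axes, zero at the start; "ft_torque": the same for the moment, N m; "gripper_width": opening from 0.0 (shut) to 1.0 (fully open); "gripper_force": force on a finger pad.
Only numpy, scipy, OpenCV 4.12 (cv2) and the standard library are available. Lean on these libraries where they do the work, as an engineer would, in place of code of your own. Each camera call takes 0.05 s, during which the arm holds its last target. There are 200 camera calls.

## Working session

There is one attempt and no reset: what is moved stays moved. The work goes in short steps, Python scripts to look and compute and a shell command to move; the robot and the scene stay as the last step left them, time stands still between calls to the robot, and variables do not carry over. Pictures are saved under pics/ and viewed, at most 10 in all, crops included, and the job is handed in when it is done.

```bash
mkdir -p pics
cat > h.py <<'E'
import numpy as np, cv2
from workcell import ctrl, capture, camera_info
def world(name,px,z=None,depth=None):
    c=camera_info(name);K=np.array(c["mtx"]);k=c["k1"];T=np.array(c["cam_to_world"])
    p=np.atleast_2d(np.array(px,float))
    s=cv2.undistortPoints(p.reshape(-1,1,2),K,np.array([k,0,0,0,0.])).reshape(-1,2)
    d=np.c_[s[:,0],-s[:,1],-np.ones(len(s))]@T[:3,:3].T;o=T[:3,3]
    t=(z-o[2])/d[:,2] if depth is None else np.asarray(depth)
    return o+d*t[:,None]
E
python3 - <<'E'
from h import *
for n in("scene","top"):
    im,d=capture(n);cv2.imwrite(f"pics/{n}0.png",im);np.save(n+"_d.npy",d)
    print(n,np.round(camera_info(n)["cam_to_world"],3).tolist())
s=ctrl.get_state();print(s)
E
```

```text
scene [[-0.218, -0.628, 0.747, 1.281], [0.976, -0.122, 0.182, 0.15], [-0.023, 0.769, 0.639, 0.631], [0.0, 0.0, 0.0, 1.0]]
top [[-0.022, 0.993, -0.112, 0.475], [-0.999, -0.025, -0.032, -0.049], [-0.035, 0.111, 0.993, 1.043], [0.0, 0.0, 0.0, 1.0]]
{'clock': 0.1, 'joints': array([-1.27000363e+00,  3.42665918e-01,  1.52490757e+00,  5.42307915e-06,
        1.27541206e+00, -1.46022334e-01]), 'qvel': array([-0.00098225,  0.00097511, -0.00361008,  0.00043274, -0.00116146,
        0.0004412 ]), 'joint_efforts': array([ 1.45068796e-03, -4.32002378e+01, -2.44695336e+01,  7.18148053e-02,
        5.26445266e-02, -4.82162329e-05]), 'position': array([ 0.22675317, -0.47310641,  0.22611265]), 'orientation': array([ 9.75148103e-01,  2.21552911e-01, -5.12549781e-05, -6.94561494e-04]), 'ft_force': array([ 0.35450655, -0.18237853, -0.70518188]), 'ft_torque': array([ 0.04004874, -0.01416296,  0.00929568]), 'gripper_force': 0.0, 'gripper_width': 1.0038673525345791}
```

View pics/top0.png

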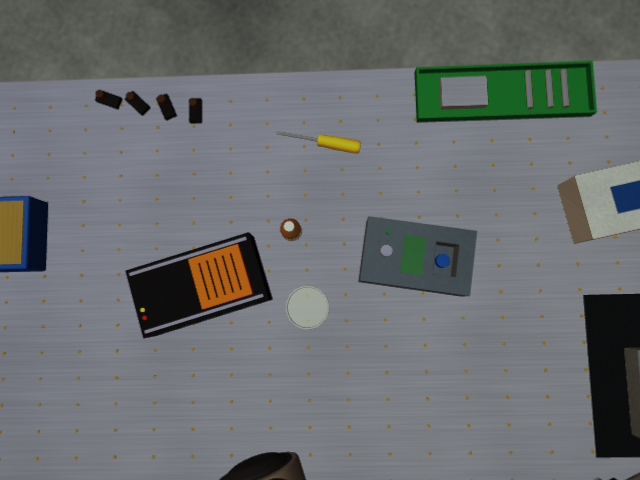

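View pics/scene0.png

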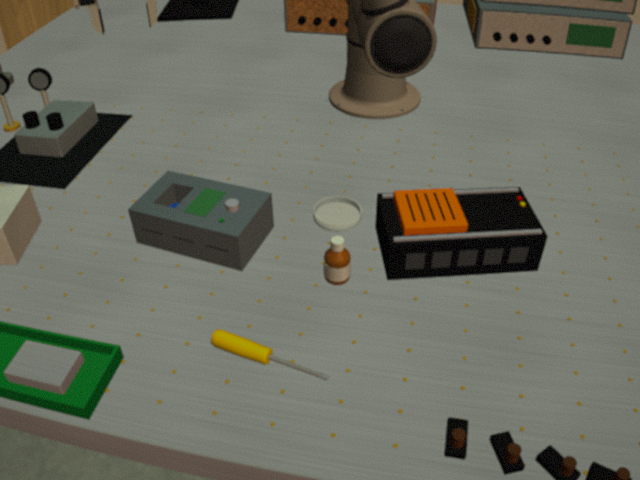

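The top view shows the orange hood at about (220,277). The black box spans (127,270) to (271,297), with the bottle at (290,229) and the dish at (307,307), both near the box's hood end. The hood opens toward image left. The scene view agrees.

```bash
cat > m.py <<'E'
from h import *
def hood(im):
    hsv=cv2.cvtColor(im,cv2.COLOR_BGR2HSV)
    m=cv2.inRange(hsv,(5,180,120),(18,255,255)); m=cv2.morphologyEx(m,cv2.MORPH_CLOSE,np.ones((7,7)))
    c=max(cv2.findContours(m,0,2)[0],key=cv2.contourArea)
    return c
E
python3 - <<'E'
from m import *
im=cv2.imread("pics/top0.png");d=np.load("top_d.npy")
c=hood(im);P=world("top",c[:,0,:],.087)
r=cv2.minAreaRect((P[:,:2]*1000).astype(np.float32));print("hood rect",r)
print("hood depth z",world("top",[[208,280]],depth=[d[280,208]]))
# box: dark blob, using depth points at height ~.07
v,u=np.mgrid[200:360,100:300];u=u.ravel();v=v.ravel()
W=world("top",np.c_[u,v],depth=d[v,u]);k=(W[:,2]>.06)&(W[:,2]<.1)&(d[v,u]>0)
mm=np.zeros((480,640),np.uint8);mm[v[k],u[k]]=255;mm=cv2.morphologyEx(mm,cv2.MORPH_OPEN,np.ones((5,5)))
c=max(cv2.findContours(mm,0,2)[0],key=cv2.contourArea);B=world("top",c[:,0,:],.07)
rb=cv2.minAreaRect((B[:,:2]*1000).astype(np.float32));print("box",rb)
print("box corners",cv2.boxPoints(rb).round().tolist())
print("bottle",world("top",[[290,228]],.075),"dish",world("top",[[307,307]],.012), "z top median",np.median(W[k,2]))
E
```

```text
hood rect ((525.6156616210938, 152.96881103515625), (95.04303741455078, 95.07492065429688), 15.99236011505127)
hood depth z [[0.51904482 0.17479227 0.08522206]]
box ((511.97113037109375, 199.556640625), (130.37635803222656, 240.99986267089844), 15.932823181152344)
box corners [[416.0, 298.0], [482.0, 66.0], [608.0, 102.0], [542.0, 333.0]]
bottle [[0.61180183 0.02485855 0.075     ]] dish [[ 0.46590899 -0.00063062  0.012     ]] z top median 0.07154713862188766
```

```bash
cat > rel.py <<'E'
# offset from present TCP to box-frame target (mm) in tool cm, and yaw error
import sys
from h import *
from scipy.spatial.transform import Rotation as R
a=np.radians(15.95);X=np.array([np.cos(a),np.sin(a),0]);Y=np.array([-np.sin(a),np.cos(a),0]);O=np.array([.512,.1996,0])
s=ctrl.get_state();p=s["position"];M=R.from_quat(s["orientation"]).as_matrix()
b=p-O;print("t",round(s["clock"],2),"box xyz mm",np.round([b@X*1e3,b@Y*1e3,p[2]*1e3],1),"f(box)",np.round([s["ft_force"]@X,s["ft_force"]@Y,s["ft_force"][2]],1))
if len(sys.argv)>3:
    t=np.array(sys.argv[1:4],float)/1e3;w=O+X*t[0]+Y*t[1]+[0,0,t[2]]
    G=np.column_stack([Y,X,[0,0,-1]])
    print("tool cm",np.round(M.T@(w-p)*100,2),"rotvec deg",np.round(np.degrees(R.from_matrix(M.T@G).as_rotvec()),1))
E
python3 -m inch '[[2,-1.4,0,0,0,0,1],[3.8,-2.6,0,0,0,0,1],[3.8,-2.6,0,0,0,0,1],[3.8,-2.6,0,0,0,0,1],[3.8,-2.6,0,0,0,0,1],[3.8,-2.6,0,0,0,0,1],[3.8,-2.6,0,0,0,0,1],[3.8,-2.6,0,0,0,0,1],[3.8,-2.6,0,0,0,0,1],[3.8,-2.6,0,0,0,0,1]]'
python3 rel.py 0 -117 200
```

```text
clock: 1.35
position: [0.4461, -0.0907, 0.2267]
orientation: [0.975, 0.222, -0.0, -0.0]
ft_force: [0.9, -0.1, 0.2]
gripper_width: 0.009
gripper_force: 0.0
t 1.35 box xyz mm [-143.1 -261.1  226.7] f(box) [ 0.9 -0.3  0.2]
tool cm [ 16.53 -11.79   2.67] rotvec deg [ -0.   -0.  -80.3]
```

```bash
python3 -m inch '[[3.8,-2.7,0,0,0,0,1],[3.8,-2.7,0,0,0,0,1],[3.8,-2.7,0,0,0,0,1],[3.6,-2.6,0,0,0,0,1],[1.5,-1.1,2,0,0,0,1],[0,0,0.6,0,0,-10.1,1],[0,0,0,0,0,-10.1,1],[0,0,0,0,0,-10.1,1],[0,0,0,0,0,-10.1,1],[0,0,0,0,0,-10.1,1]]'
python3 -m inch '[[0,0,0,0,0,-10,1],[0,0,0,0,0,-10,1],[0,0,0,0,0,-9.8,1],[0,0,0,0,0,0,1]]'
python3 rel.py 0 -118 110
python3 - <<'E'
from m import *
im,d=capture("top");cv2.imwrite("pics/top1.png",cv2.resize(im[180:400,80:400],None,fx=2.4,fy=2.4))
im,d=capture("scene");cv2.imwrite("pics/scene1.png",cv2.resize(im[100:340,240:560],None,fx=2.4,fy=2.4))
E
```

```text
clock: 2.6
position: [0.5429, 0.0854, 0.2006]
orientation: [0.785, 0.619, -0.0, -0.0]
ft_force: [0.6, -0.0, -0.5]
gripper_width: 0.004
gripper_force: 0.0
clock: 3.1
position: [0.5431, 0.0852, 0.2006]
orientation: [0.603, 0.798, -0.0, -0.0]
ft_force: [0.3, -0.2, -0.1]
gripper_width: 0.007
gripper_force: 0.0
t 3.1 box xyz mm [  -1.5 -118.5  200.6] f(box) [ 0.2 -0.3 -0.1]
tool cm [0.05 0.16 9.06] rotvec deg [-0.  -0.  -0.1]
```

View pics/scene1.png

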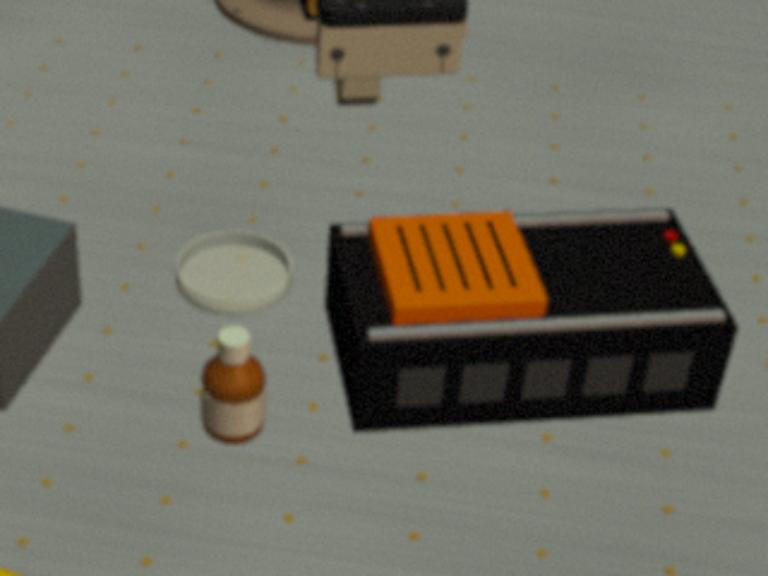

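The shut fingers, at about (360,90), hang above the box's hood end with open space behind the hood. I'll descend behind the hood.

```bash
python3 -m inch '[[0.05,0.15,3,0,0,0,1],[0,0,4,0,0,0,1],[0,0,3,0,0,0,1],[0,0,1.5,0,0,0,1],[0,0,0.7,0,0,0,1],[0,0,0,0,0,0,1]]'; python3 rel.py 0 -118 79
python3 - <<'E'
from m import *
im,d=capture("scene");cv2.imwrite("pics/scene2.png",cv2.resize(im[100:340,240:560],None,fx=2.4,fy=2.4))
E
```

```text
clock: 3.95
position: [0.5456, 0.0852, 0.0791]
orientation: [0.603, 0.798, 0.0, 0.0]
ft_force: [-0.1, 0.3, 0.1]
gripper_width: 0.002
gripper_force: 0.0
t 3.95 box xyz mm [   0.9 -119.2   79.1] f(box) [-0.   0.3  0.1]
tool cm [ 0.12 -0.09  0.01] rotvec deg [ 0.   0.  -0.1]
```

View pics/scene2.png

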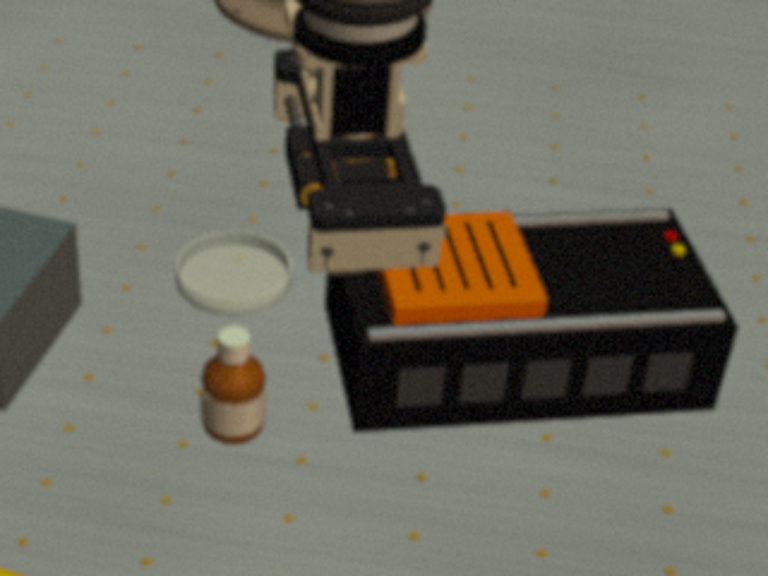

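The fingers are behind the hood with no contact. I'll push along tool +x, which is box +y.

```bash
python3 -m inch '[[1,-0.1,0,0,0,0,1],[1,0,0,0,0,0,1],[1,0,0,0,0,0,1],[1,0,0,0,0,0,1],[1,0,0,0,0,0,1],[1,0,0,0,0,0,1],[1,0,0,0,0,0,1],[0.5,0,0,0,0,0,1],[0,0,0,0,0,0,1]]'; python3 rel.py 0 -32.5 79
python3 - <<'E'
from m import *
im,d=capture("top")
r=cv2.minAreaRect((world("top",hood(im)[:,0,:],.087)[:,:2]*1000).astype(np.float32));print(r)
E
```

```text
clock: 5.12
position: [0.5231, 0.1576, 0.0784]
orientation: [0.602, 0.798, -0.0, -0.001]
ft_force: [-0.4, -0.5, 0.6]
gripper_width: 0.003
gripper_force: 0.0
t 5.12 box xyz mm [ -0.8 -43.4  78.4] f(box) [-0.5 -0.3  0.6]
tool cm [ 1.09  0.08 -0.06] rotvec deg [-0.1 -0.  -0. ]
((471.7064208984375, 228.49197387695312), (33.248321533203125, 48.749168395996094), 15.333366394042969)
```

```bash
python3 -m inch '[[0.5,0,0,0,0,0,1],[0.3,0,0,0,0,0,1]]'; python3 rel.py;  python3 -m inch '[[0.15,0.05,0,0,0,0,1]]'|grep ft;python3 rel.py; python3 -m inch '[[0.15,0,0,0,0,0,1]]'|grep ft;python3 rel.py; python3 -m inch '[[0.15,0,0,0,0,0,1]]'|grep ft;python3 rel.py
```

```text
clock: 5.42
position: [0.5212, 0.1646, 0.0784]
orientation: [0.603, 0.798, -0.001, -0.0]
ft_force: [0.9, -2.7, -0.9]
gripper_width: 0.005
gripper_force: 1.0
t 5.42 box xyz mm [ -0.8 -36.2  78.4] f(box) [ 0.1 -2.8 -0.9]
ft_force: [-1.5, -2.4, 0.2]
t 5.55 box xyz mm [ -0.3 -34.6  78.5] f(box) [-2.  -1.9  0.2]
ft_force: [-0.5, -2.0, -1.0]
t 5.67 box xyz mm [ -0.1 -33.2  78.6] f(box) [-1.  -1.8 -1. ]
ft_force: [0.8, -11.7, -0.8]
t 5.8 box xyz mm [ -0.  -32.9  78.6] f(box) [ -2.4 -11.4  -0.8]
```

The hood hit its stop at y = -33, with force rising to 11 N as predicted. I'll press a little more, then back off, lift and look at the well.

```bash
python3 -m inch '[[0.1,0,0,0,0,0,1],[0,0,0,0,0,0,1]]'|grep ft;python3 rel.py; python3 -m inch '[[-0.8,0,0,0,0,0,1],[-1,0,0,0,0,0,1],[-1,0,-1,0,0,0,1],[0,0,-5,0,0,0,1],[-5,0,-2,0,0,0,1],[-5,0,0,0,0,0,1],[-3,0,0,0,0,0,1],[0,0,0,0,0,0,1]]'; python3 rel.py 0 -60 60
python3 - <<'E'
from m import *
im,d=capture("top");cv2.imwrite("pics/top3.png",cv2.resize(im[180:400,80:400],None,fx=2.4,fy=2.4))
r=cv2.minAreaRect((world("top",hood(im)[:,0,:],.087)[:,:2]*1000).astype(np.float32));print(r)
hsv=cv2.cvtColor(im,cv2.COLOR_BGR2HSV)
m=cv2.inRange(hsv,(0,150,60),(4,255,255))|cv2.inRange(hsv,(172,150,60),(180,255,255))
for c in cv2.findContours(m,0,2)[0]:
    if cv2.contourArea(c)>15:
        (u,v),rr=cv2.minEnclosingCircle(c);print(u,v,rr,world("top",[[u,v]],.045))
E
```

```text
ft_force: [1.5, -11.5, -1.1]
t 6.05 box xyz mm [ -0.  -32.8  78.6] f(box) [ -1.8 -11.5  -1.1]
clock: 7.05
position: [0.5645, 0.016, 0.1594]
orientation: [0.604, 0.797, 0.0, 0.001]
ft_force: [-1.0, 0.4, 0.4]
gripper_width: 0.007
gripper_force: 0.0
t 7.05 box xyz mm [   0.  -191.   159.4] f(box) [-0.9  0.6  0.4]
tool cm [13.1  -0.07  9.93] rotvec deg [ 0.1  0.  -0.3]
((505.1698303222656, 224.2826690673828), (95.23202514648438, 95.05523681640625), 16.006940841674805)
229.55813598632812 275.3488464355469 6.966186046600342 [[0.52872993 0.14315791 0.045     ]]
```

View pics/top3.png

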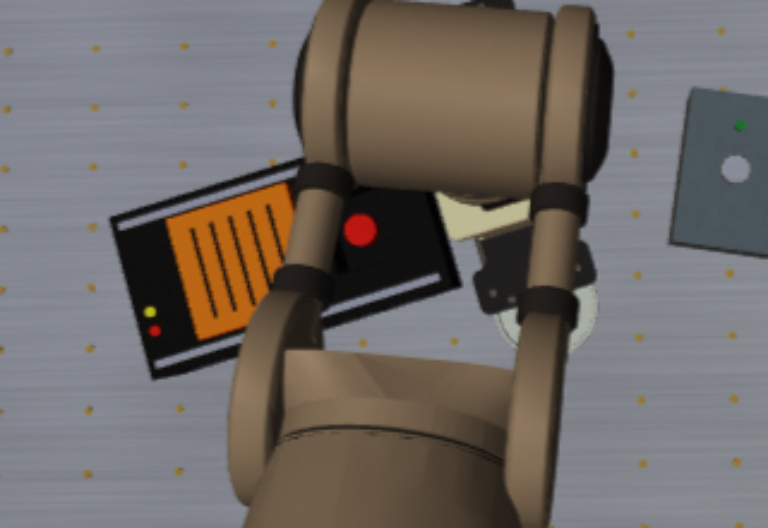

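The picture shows the hood fully open at (235,260), with its centre at joint ≈ 0.085. The red key is uncovered at (360,230), measured at box y ≈ -59, as expected. Next I'll go above the key and down.

```bash
python3 -m inch '[[3,-0.05,0,0,0,0,1],[5,0,0,0,0,0,1],[4,0,2,0,0,0,1],[1.15,0,3,0,0,0,1],[0,0,3,0,0,0,1],[0,0,0,0,0,0,1]]'; python3 rel.py 0 -59.5 47
```

```text
clock: 7.85
position: [0.5252, 0.1457, 0.0772]
orientation: [0.602, 0.799, -0.002, -0.002]
ft_force: [0.4, 0.2, 0.2]
gripper_width: 0.008
gripper_force: 0.0
t 7.85 box xyz mm [ -2.1 -55.5  77.2] f(box) [0.5 0.1 0.2]
tool cm [-0.4   0.22  3.02] rotvec deg [-0.3 -0.1  0.1]
```

```bash
python3 -m inch '[[0,0,0,0,0,0,1],[0,0,0,0,0,0,1]]'|head -1; python3 rel.py 0 -59.5 47
```

```text
clock: 8.1
t 8.1 box xyz mm [  0.5 -57.2  80.2] f(box) [-0.2 -0.3 -0.6]
tool cm [-0.22 -0.06  3.32] rotvec deg [ 0.1  0.  -0.1]
```

```bash
python3 -m inch '[[-0.2,-0.05,1,0,0,0,1],[0,0,1,0,0,0,1],[0,0,1,0,0,0,1],[0,0,0.3,0,0,0,1],[0,0,0,0,0,0,1]]'|head -1; python3 rel.py 0 -59.5 39; python3 -m inch '[[0,0,0.4,0,0,0,1],[0,0,0,0,0,0,1]]'|head -1; python3 rel.py 0 -59.5 39
```

```text
clock: 8.72
t 8.72 box xyz mm [ -1.3 -59.1  45.4] f(box) [-0.1  0.4  0.7]
tool cm [-0.04  0.13  0.64] rotvec deg [-0.1 -0.  -0.1]
clock: 8.98
t 8.97 box xyz mm [ -0.6 -59.2  41.9] f(box) [-1.1  0.4  3.8]
tool cm [-0.03  0.06  0.29] rotvec deg [ 0.  0. -0.]
```

The key is travelling (3 mm at about 4 N). I'll press it to the bottom and hold.

```bash
python3 -m inch '[[0,0,0.3,0,0,0,1],[0,0,0.1,0,0,0,1],[0,0,0,0,0,0,1]]'|head -1; python3 rel.py; python3 -m inch '[[0,0,0.1,0,0,0,1],[0,0,0,0,0,0,1]]'|head -1; python3 rel.py
```

```text
clock: 9.35
t 9.35 box xyz mm [ -0.5 -59.2  39.1] f(box) [-4.8  0.4 16. ]
clock: 9.6
t 9.6 box xyz mm [ -0.4 -59.2  39. ] f(box) [-7.4  0.9 22.1]
```

```bash
python3 -m inch '[[0,0,0,0,0,0,1],[0,0,0,0,0,0,1],[0,0,0,0,0,0,1],[0,0,0,0,0,0,1],[0,0,0,0,0,0,1],[0,0,0,0,0,0,1]]'|head -1; python3 rel.py; python3 -m inch '[[0,0,-1,0,0,0,1],[0,0,-2,0,0,0,1],[0,0,-3,0,0,0,1],[0,0,-3,0,0,0,1],[4,0,0,0,0,0,1],[4,0,0,0,0,0,1],[4,0,0,0,0,0,1],[3,0,0,0,0,0,1],[0,0,0,0,0,0,1],[0,0,0,0,0,0,1]]'|head -1; python3 rel.py 0 94 79
```

```text
clock: 10.35
t 10.35 box xyz mm [ -0.4 -59.2  39. ] f(box) [-7.6  1.  22.5]
clock: 11.6
t 11.6 box xyz mm [ -0.8  90.3 126.4] f(box) [-0.2 -0.3  0.2]
tool cm [0.38 0.08 4.74] rotvec deg [-0.  0. -0.]
```

```bash
python3 -m inch '[[0.4,0.08,0.7,0,0,0,1],[0,0,1.5,0,0,0,1],[0,0,1.5,0,0,0,1],[0,0,1,0,0,0,1],[0,0,0,0,0,0,1],[0,0,0,0,0,0,1]]'|head -1; python3 rel.py 0 -2.5 79
```

```text
clock: 12.35
t 12.35 box xyz mm [ 0.4 94.9 79.9] f(box) [-0.3  0.9  0.2]
tool cm [-9.74 -0.03  0.09] rotvec deg [ 0.   0.  -0.1]
```

```bash
python3 -m inch '[[-0.8,0,0.1,0,0,0,1],[-1,0,0,0,0,0,1],[-1,0,0,0,0,0,1],[-1,0,0,0,0,0,1],[-1,0,0,0,0,0,1],[-1,0,0,0,0,0,1],[-1,0,0,0,0,0,1],[-1,0,0,0,0,0,1],[-1,0,0,0,0,0,1],[0,0,0,0,0,0,1]]'|head -1; python3 rel.py; python3 -m inch '[[-0.4,0,0,0,0,0,1],[-0.2,0,0,0,0,0,1]]'|head -1;python3 rel.py; python3 -m inch '[[-0.15,0,0,0,0,0,1],[0,0,0,0,0,0,1]]'|head -1;python3 rel.py
```

```text
clock: 13.6
t 13.6 box xyz mm [-0.4  5.8 78.5] f(box) [ 0.2  0.3 -0.1]
clock: 13.85
t 13.85 box xyz mm [-0.5  1.  78.4] f(box) [-1.7  3.1 -0.6]
clock: 14.1
t 14.1 box xyz mm [-0.5 -0.2 78.4] f(box) [-1.5  3.8 -0.7]
```

```bash
python3 -m inch '[[-0.15,0,0,0,0,0,1],[0,0,0,0,0,0,1]]'|head -1; python3 rel.py; python3 -m inch '[[-0.15,0,0,0,0,0,1],[0,0,0,0,0,0,1]]'|head -1;python3 rel.py; python3 -m inch '[[-0.1,0,0,0,0,0,1],[0,0,0,0,0,0,1]]'|head -1;python3 rel.py
```

```text
clock: 14.35
t 14.35 box xyz mm [-0.5 -0.3 78.5] f(box) [-1.8 10.4 -0.7]
clock: 14.6
t 14.6 box xyz mm [-0.5 -0.4 78.5] f(box) [-0.8 16.7 -0. ]
clock: 14.85
t 14.85 box xyz mm [-0.5 -0.5 78.5] f(box) [-0.3 20.8 -0.4]
```

The stop is reached, with rising force and consistent geometry. I'll retreat and check.

```bash
python3 -m inch '[[0.8,0,0,0,0,0,1],[1,0,0,0,0,0,1],[1,0,-1,0,0,0,1],[0,0,-4,0,0,0,1],[4,0,-4,0,0,0,1],[5,0,0,0,0,0,1],[5,0,0,0,0,0,1],[0,0,0,0,0,0,1],[0,0,0,0,0,0,1]]'|head -1; python3 rel.py
python3 - <<'E'
from m import *
im,d=capture("top");im2,_=capture("scene")
for n,z in(("top",im),("scene",im2)):
    r=cv2.minAreaRect((world(n,hood(z)[:,0,:],.087)[:,:2]*1000).astype(np.float32));print(n,r)
    a=np.radians(15.95);print("joint",(np.array(r[0])-[512,199.6])@[-np.sin(a),np.cos(a)]+60)
cv2.imwrite("pics/end.png",np.hstack([cv2.resize(im,(400,300)),cv2.resize(im2,(400,300))]))
E
```

```text
clock: 15.98
t 15.97 box xyz mm [1.000e-01 1.632e+02 1.690e+02] f(box) [-0.5  0.  -0.6]
top ((528.5407104492188, 142.74752807617188), (95.04356384277344, 95.01095581054688), 16.003263473510742)
joint 0.7908813639603025
scene ((541.3956298828125, 147.11248779296875), (109.5040283203125, 96.1341323852539), 15.217329978942871)
joint 1.4552871009145107
```

View pics/end.png

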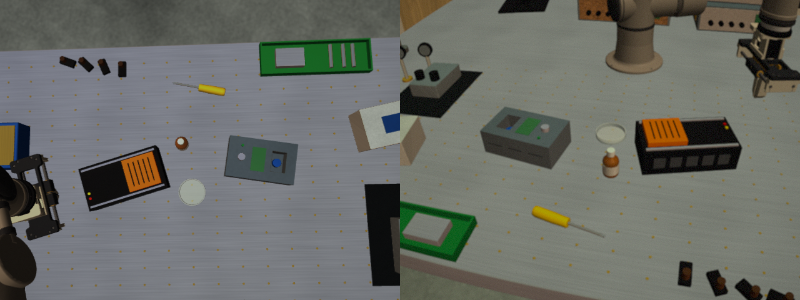

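The hood is shut at (142,170); its measured offset matches the one at the open stop, so it sits at its stop. The dish, bottle and screwdriver haven't moved, and the arm is clear.

```bash
python3 -c "
from workcell import ctrl
print(ctrl.job_done())"
```

```text
the job is handed in; nothing more can be done
None
```

I pushed the hood fully open to its stop, held the red reset key fully down for about a second, pushed the hood fully shut again, and handed the job in at about 16 s, with the arm clear and nothing else touched.

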